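Sort returned hub canisters by heft

TASK

Three identical unmarked canisters came back on the dark mat: one holds a solid hub (heaviest), one a hollow hub (about half of that), one is empty. Lift them just off the mat to judge them by weight, then stand the solid-hub one fully home in the free well of the red tote's nest plate and the hollow-hub one fully home in the free well of the blue tote's, and let the empty one stand upright on the mat. The plates lie loose in the totes, so feel for the well with light pressure and never press so hard that a plate bottoms out on its rubber; leave the scanner, tape dispenser and tape roll where they are.

Things in the scene. Friction and masses are not known exactly. Their poses are not given: they have to be found in the camera images.
- can_a: one of three canisters alike to the eye: white cylinder, 56 mm diameter, 85 mm tall, 3 mm chamfer at the foot, black lid (also 56 mm) from 61 mm up. Origin: centre of the underside, z up its axis. Stands on the mat. Weight in all, changing from case to case and not visible: empty 0.15 kg, hollow hub 0.38 to 0.42 kg, solid hub 0.67 to 0.77 kg; the hub can shift a few mm inside
- can_b: one of three canisters alike to the eye: white cylinder, 56 mm diameter, 85 mm tall, 3 mm chamfer at the foot, black lid (also 56 mm) from 61 mm up. Origin: centre of the underside, z up its axis. Stands on the mat. Weight in all, changing from case to case and not visible: empty 0.15 kg, hollow hub 0.38 to 0.42 kg, solid hub 0.67 to 0.77 kg; the hub can shift a few mm inside
- can_c: one of three canisters alike to the eye: white cylinder, 56 mm diameter, 85 mm tall, 3 mm chamfer at the foot, black lid (also 56 mm) from 61 mm up. Origin: centre of the underside, z up its axis. Stands on the mat. Weight in all, changing from case to case and not visible: empty 0.15 kg, hollow hub 0.38 to 0.42 kg, solid hub 0.67 to 0.77 kg; the hub can shift a few mm inside
- red_tote: fixed red tote, 300 mm (x) by 200 mm (y), rim 70 mm high, 4 mm walls. Origin: centre of its underside on the bench. In it a grey nest plate, 280 by 180 mm, top 52 mm above the bench, lies up to 6 mm off centre in x and in y. It resists sliding up to 14 N and sinks on rubber 1 mm per 2.2 N, springing back, bottoming out at 10 mm. A canister (lid 109 mm high) fills its other well, at x -70 mm
- blue_tote: fixed blue tote, 300 mm (x) by 200 mm (y), rim 70 mm high, 4 mm walls. Origin: centre of its underside on the bench. In it a grey nest plate, 280 by 180 mm, top 52 mm above the bench, lies up to 6 mm off centre in x and in y. It resists sliding up to 14 N and sinks on rubber 1 mm per 2.2 N, springing back, bottoming out at 10 mm. A canister (lid 109 mm high) fills its other well, at x -70 mm
- red_well (a point): middle of the mouth of the red tote's free well, level with the plate's top 52 mm above the bench, as it would be with the plate centred: a point fixed to the tote (70 mm towards its +x); the real well lies up to 6 mm off in the tote's x and y. Round, 59 mm across, sharp-edged, 28 mm deep: floor 24 mm above the bench (up to 3.5 mm lower under a canister's weight)
- blue_well (a point): middle of the mouth of the blue tote's free well, level with the plate's top 52 mm above the bench, as it would be with the plate centred: a point fixed to the tote (70 mm towards its +x); the real well lies up to 6 mm off in the tote's x and y. Round, 59 mm across, sharp-edged, 28 mm deep: floor 24 mm above the bench (up to 3.5 mm lower under a canister's weight)
- red_nest (a joint): how far the red tote's nest plate has sunk on its rubber, m: 0 unloaded, 0.010 bottomed out; 0.45 mm per newton on it (empty canister 0.7 mm, hollow hub 1.7 to 1.9, solid hub 3.0 to 3.4)
- blue_nest (a joint): how far the blue tote's nest plate has sunk on its rubber, m: 0 unloaded, 0.010 bottomed out; 0.45 mm per newton on it (empty canister 0.7 mm, hollow hub 1.7 to 1.9, solid hub 3.0 to 3.4)
- mat: dark rubber mat fixed flat on the bench between the totes, 340 mm (its x) by 220 mm, 3 mm thick. Origin: centre of its underside
- scanner: black handheld barcode scanner lying on its side, head 100 by 62 by 45 mm, handle 115 mm. Origin under its head. Bystander
- dispenser: black desk tape dispenser with a brown roll, 160 by 70 by 98 mm. Origin: centre of its underside. Bystander
- tape_roll: brown roll of parcel tape lying flat, 96 mm across, 48 mm high. Origin: centre of its underside. Bystander
Not all that is in view belongs to the job. What is shaped like the can_c but turquoise is not meant.

How it is judged:
At the end, for the whole second after the job is handed in: Solid-hub canister (over 0.55 kg) borne by the red plate, hollow-hub one (0.27 to 0.55 kg) by the blue: underside at most 5 mm above the well floor, 15 mm from the listed well point; the empty one stands on the mat; all upright within 0.08 rad, at rest, let go (angle between each of can_a, can_b, can_c's own z axis and vertical below 0.08 rad and linear speed of each of can_a, can_b, can_c below 0.02 m/s and ((horizontal distance between can_a and red_well below 0.015 m and z of can_a in the frame of red_tote below 0.029 m and contact force between can_a and red_tote above 0.5 N and value of joint red_nest above 0.0024 m) or (horizontal distance between can_a and blue_well below 0.015 m and z of can_a in the frame of blue_tote below 0.029 m and contact force between can_a and blue_tote above 0.5 N and value of joint blue_nest between 0.0012 and 0.0024 m) or contact force between can_a and mat between 0.5 and 2.6 N) and ((horizontal distance between can_b and red_well below 0.015 m and z of can_b in the frame of red_tote below 0.029 m and contact force between can_b and red_tote above 0.5 N and value of joint red_nest above 0.0024 m) or (horizontal distance between can_b and blue_well below 0.015 m and z of can_b in the frame of blue_tote below 0.029 m and contact force between can_b and blue_tote above 0.5 N and value of joint blue_nest between 0.0012 and 0.0024 m) or contact force between can_b and mat between 0.5 and 2.6 N) and ((horizontal distance between can_c and red_well below 0.015 m and z of can_c in the frame of red_tote below 0.029 m and contact force between can_c and red_tote above 0.5 N and value of joint red_nest above 0.0024 m) or (horizontal distance between can_c and blue_well below 0.015 m and z of can_c in the frame of blue_tote below 0.029 m and contact force between can_c and blue_tote above 0.5 N and value of joint blue_nest between 0.0012 and 0.0024 m) or contact force between can_c and mat between 0.5 and 2.6 N)); the robot touches nothing.
It fails at once if a canister or the fingers press or knock against a tote or its nest plate with more than 25 N (the plate bottoms out at 22 N) (contact force between any of can_a, can_b, can_c, the fingers and red_tote above 25 N or contact force between any of can_a, can_b, can_c, the fingers and blue_tote above 25 N).
It fails at once if a canister is tipped by more than 0.6 rad (angle between any of can_a, can_b, can_c's own z axis and vertical above 0.6 rad).
It fails at once if the scanner, the tape dispenser or the tape roll is shifted by more than 25 mm (distance of any of scanner, dispenser, tape_roll from where it was at the start of the episode above 0.025 m).
It also fails if it takes over 72 s, if anything falls off the work surface, if the arm or the gripper's body presses on something with over 40 N, if the wrist force passes 120 N, or if a joint passes its speed limit or range.

ROBOT

A 6-joint arm with a two-finger parallel gripper is mounted at the origin on the work surface. World frame = base frame: x ahead of the robot, y to its left, z up, the work surface at z = 0. Lengths are in m, angles in rad, forces in N, time in s.
With the tool pointing down it reaches from about 0.35 to 0.85 m from the base axis. Payload 8.1 kg.
Tool frame: the origin (TCP) lies on the centre line of the jaws, within the pads' length; the fingertips stand 17 mm ahead of it and the grasp point (between the pads) lies 2 mm behind it; x points along the fingers, z is the direction in which the jaws open and shut, and the axes are right-handed (so a half turn about x gives the same grasp; the last joint's range is limited). The gripper opens to 93 mm and grips with 3 to 60 N. Pads are 15 mm wide; open, the fingers measure 128 mm over their backs; the gripper's body (75 mm by 188 mm) begins 65 mm behind the grasp point.
Start: joints at [-1.366, 0.13, 1.488, -0, 1.523, -0.085], TCP at [0.171, -0.575, 0.2] pointing down, gripper open.
Joint ranges: [-2.96, 2.96], [-0.89, 2.26], [0.02, 2.5], [-1.34, 4.48], [0, 2.73], [-2.66, 2.66]. Speed limits (rad/s): [2.39, 2.39, 2.79, 3.14, 3.14, 3.14].

INTERFACE

Orientations are given as a rotation vector (axis times angle).
In Python, from plant import telemetry, optics, workorder gives the robot as it stands.
- The arm moves only by the shell command python3 -m inch 'ROWS' [FORCE]. ROWS is JSON, a list that holds one entry, the list of rows, each a list of 7 numbers: the shift along the tool's x, y, z in m, then the turn, a rotation vector about the tool's x, y, z in rad, then the opening, from 0 (shut) to 1 (fully open). In form: [[[tx, ty, tz, ax, ay, az, grip], ...]]. A call has 1 to 20 rows; each row shifts and turns the pose as measured when the row begins, along the tool's axes as they then stand; what a row does not reach is not made up. A row lasts 1/10 s, in which the tool goes at most 50 mm and 8.59 degrees, less where a joint would pass 70% of its speed; a pose out of reach is approached as far as the arm can. A call is refused whole if a number of a shift passes 0.05 or a number of a turn 0.15, either way. A call with a gripper value outside its range is refused whole. The fingers move at their own pace and stop on an object; FORCE is the grip in N (left out, the last holds). Time passes only in rows, so rows that do not move let the fingers close. It gives the time, the measured TCP pose, the force and the opening at its end, in the units of the state.
- telemetry.read_state(): the state, without advancing time (a new reading comes with each control period).
- optics.read_camera(name): name is "scene" or "top" or "wrist"; returns a dict with "frame" (480x640x3 uint8, blue, green, red), "fx", "fy", "cx", "cy" (pixels), "rvec" (rotation vector, rad) and "tvec" (3), from world to camera coordinates, as OpenCV has them. Camera axes: x right, y down, z forward; pixel columns grow to the right and rows downward; lengths in m; the calibration is good to about 2 mm. A picture is of the moment at which its call begins. There is no depth.
- workorder.close_job(): hands the job in, once; it reports no verdict.
The state is a dict: "t": time; "q": joint angles; "dq": joint speeds; "joint_torque": joint torques, N m; "tool_pos": TCP position; "orientation": TCP orientation; "force": force on the tool from outside, world axes, zero at the start; "wrist_torque": the same for the moment, N m; "opening": finger opening in m.
Only numpy, scipy, OpenCV 4.12 (cv2) and the standard library are available. Lean on these libraries where they do the work, as an engineer would, in place of code of your own. Each camera call takes 0.05 s, during which the arm holds its last target. There are 200 camera calls.

## Working session

There is one attempt and no reset: what is moved stays moved. The work goes in short steps, Python scripts to look and compute and a shell command to move; the robot and the scene stay as the last step left them, time stands still between calls to the robot, and variables do not carry over. Pictures are saved under pics/ and viewed, on a budget of 10 in all, crops included, one or two more only if the job needs it, and the job is handed in when it is done.

```bash
mkdir -p pics; ls; cat > h.py <<'E'
import numpy as np,cv2
from scipy.spatial.transform import Rotation as R
from plant import telemetry,optics,workorder
def cam(n):
    c=optics.read_camera(n); return c
def ray(c,u,v,z):
    Rm=R.from_rotvec(c["rvec"]).as_matrix(); t=np.array(c["tvec"])
    o=-Rm.T@t; d=Rm.T@np.array([(u-c["cx"])/c["fx"],(v-c["cy"])/c["fy"],1])
    return o+d*(z-o[2])/d[2]
def proj(c,p):
    Rm=R.from_rotvec(c["rvec"]).as_matrix(); q=Rm@np.array(p)+np.array(c["tvec"])
    return c["fx"]*q[0]/q[2]+c["cx"],c["fy"]*q[1]/q[2]+c["cy"]
def st():
    s=telemetry.read_state(); print('t',round(s['t'],2),'pos',np.round(s['tool_pos'],4),'F',np.round(s['force'],2),'M',np.round(s['wrist_torque'],3),'op',np.round(s['opening'],4)); return s
def toolvec(dw):
    s=telemetry.read_state(); return R.from_rotvec(s['orientation']).as_matrix().T@np.array(dw)
E
python3 - <<'E'
from h import *
s=st(); print(R.from_rotvec(s['orientation']).as_matrix().round(3))
a=cam("top"); cv2.imwrite('pics/top.png',a['frame'])
import pickle; pickle.dump(a,open('top.pkl','wb'))
b=cam("scene"); cv2.imwrite('pics/scene.png',b['frame']); pickle.dump(b,open('scene.pkl','wb'))
for c in(a,b):
  Rm=R.from_rotvec(c["rvec"]).as_matrix();print(-Rm.T@np.array(c['tvec']),Rm[2],c['fx'])
E
```

```text
pics
t 0.0 pos [ 0.1714 -0.5744  0.1987] F [0.83 0.14 0.11] M [-0.028  0.035  0.   ] op 0.0928
[[-0.     0.958  0.286]
 [ 0.002  0.286 -0.958]
 [-1.     0.    -0.002]]
[ 3.90847194e-01 -5.93159250e-04  1.26960980e+00] [ 0.18380872  0.01003563 -0.9829108 ] 612.4812397332229
[1.34425524 0.36812459 0.78619197] [-0.65334941 -0.35085442 -0.67084702] 583.6272214636484
```

View pics/top.png

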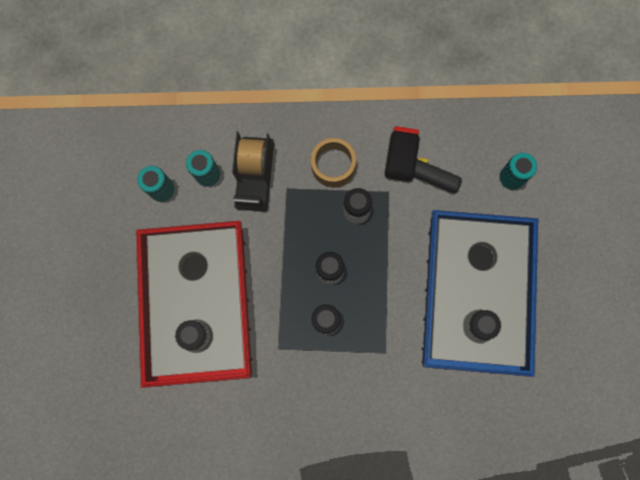

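View pics/scene.png

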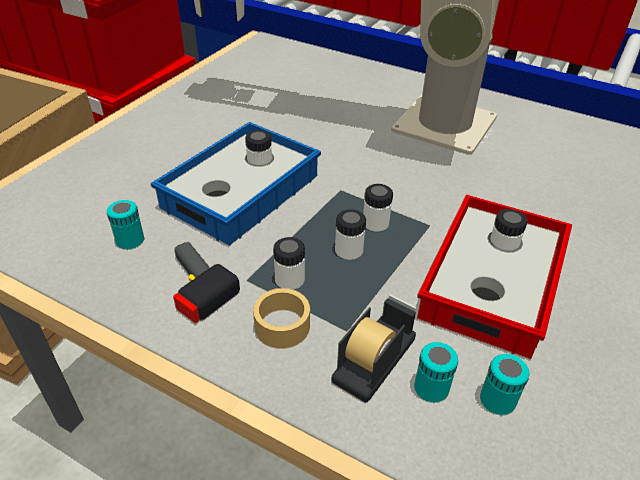

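The lidded canisters on the mat are at top-view pixels (358,202), (330,266) and (326,319). These could be mistaken for them:
- Turquoise look-alikes at (153,180), (201,165) and (521,168).
- The canisters already nested at (190,335) in red and (485,323) in blue.

The free wells are at (193,265) red and (481,256) blue. Next I'll measure them and check the choice in one close crop.

```bash
python3 - <<'E'
from h import *
import pickle
c=pickle.load(open('top.pkl','rb')); f=c['frame']; hsv=cv2.cvtColor(f,cv2.COLOR_BGR2HSV); g=cv2.cvtColor(f,cv2.COLOR_BGR2GRAY)
print(g[266,318:345],g[250:285,330]); print(g[265,175:212])
# lids: dark annulus; wells: dark disc on plate
def blob(m,u,v,r=22):
    k=np.zeros_like(m);cv2.rectangle(k,(u-r,v-r),(u+r,v+r),255,-1)
    cs,_=cv2.findContours(m&k,cv2.RETR_EXTERNAL,cv2.CHAIN_APPROX_NONE)
    return max(cs,key=cv2.contourArea)
lid=cv2.inRange(g,0,44)
for n,u,v in(('far',358,202),('mid',330,266),('near',326,319)):
    q=blob(lid,u,v); e,r=cv2.minEnclosingCircle(q); p=ray(c,*e,.088); p2=ray(c,e[0]+r,e[1],.088); print(n,np.round(e,1),p.round(4),'r',np.linalg.norm(p2-p).round(4))
well=cv2.inRange(g,0,120)
for n,u,v in(('red',193,265),('blue',481,256)):
    q=blob(well,u,v); e=cv2.fitEllipse(q); p=ray(c,*e[0],.052); print(n,e,p.round(4), 'r',np.linalg.norm(ray(c,e[0][0]+e[1][0]/2,e[0][1],.052)-p).round(4))
# totes: outer rim corners
for n,lo,hi in(('red',(0,140,60),(8,255,255)),('blue',(105,120,60),(125,255,255))):
    m=cv2.inRange(hsv,lo,hi); cs,_=cv2.findContours(m,cv2.RETR_EXTERNAL,cv2.CHAIN_APPROX_NONE); q=max(cs,key=cv2.contourArea); b=cv2.boxPoints(cv2.minAreaRect(q))
    P=np.array([ray(c,*x,.07)for x in b]); print(n,P.round(3).tolist(),P.mean(0).round(4),[np.linalg.norm(P[i]-P[i-1]).round(3)for i in(0,1)])
cr=np.hstack([cv2.resize(f[180:340,290:390],None,fx=3.5,fy=3.5,interpolation=2),cv2.resize(f[185:345,270:390],None,fx=.01,fy=3.5)])
cv2.imwrite('pics/crop.png',cr)
E
```

```text
[38 38 42 55 69 74 74 73 73 74 74 74 74 74 74 74 73 74 74 69 53 41 37 38
 34 32 38] [56 47 35 35 36 37 45 62 72 74 74 74 73 73 74 73 74 73 73 74 74 75 74 67
 47 37 38 36 32 28 42 64 69 66 61]
[148 148 138 106  72  58  56  51  46  46  50  48  49  50  51  50  51  50
  50  50  51  50  52  51  52  50  51  50  50  51  49  58  93 132 148 150
 149]
far [358.1 206.6] [ 0.6848 -0.0481  0.088 ] r 0.0358
mid [331. 268.] [0.563  0.0081 0.088 ] r 0.0335
near [326.8 319.8] [0.4628 0.018  0.088 ] r 0.0308
red ((192.54115295410156, 265.76556396484375), (28.260976791381836, 29.628673553466797), 55.70083999633789) [0.5785 0.2872 0.052 ] r 0.0286
blue ((482.1371154785156, 255.88784790039062), (28.5105037689209, 29.92081069946289), 112.67156219482422) [ 0.5865 -0.2955  0.052 ] r 0.0285
red [[0.656, 0.409, 0.07], [0.666, 0.187, 0.07], [0.353, 0.166, 0.07], [0.344, 0.377, 0.07]] [0.5046 0.2847 0.07  ] [np.float64(0.314), np.float64(0.221)]
blue [[0.366, -0.164, 0.07], [0.679, -0.197, 0.07], [0.662, -0.416, 0.07], [0.351, -0.373, 0.07]] [ 0.5146 -0.2872  0.07  ] [np.float64(0.21), np.float64(0.315)]
```

View pics/crop.png

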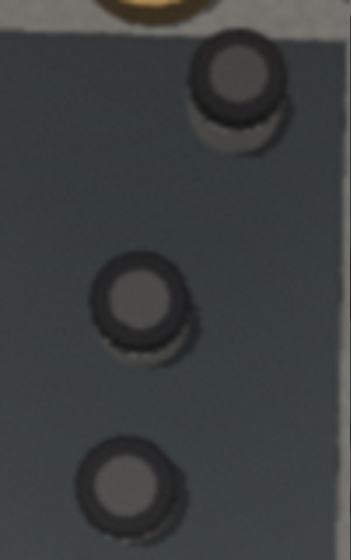

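The crop shows three white canisters with black lids and grey lid tops, none of them turquoise, so the choice stands. I'll refine their centres from the grey lid discs.

```bash
cat >> h.py <<'E'
def to(x,y,z):
    s=st(); d=toolvec(np.array([x,y,z])-np.array(s['tool_pos'])); print('tool shift',d.round(4)); Rm=R.from_rotvec(s['orientation']).as_matrix(); print('tool x',Rm[:,0].round(4),'yaw z',Rm[:,2].round(3)); return d
E
python3 - <<'E'
from h import *
import pickle
c=pickle.load(open('top.pkl','rb')); g=cv2.cvtColor(c['frame'],cv2.COLOR_BGR2GRAY)
for n,u,v in(('far',358,202),('mid',330,266),('near',326,319)):
    k=np.zeros_like(g); cv2.circle(k,(u,v),11,255,-1)
    m=cv2.inRange(g,55,90)&k; cs,_=cv2.findContours(m,cv2.RETR_EXTERNAL,cv2.CHAIN_APPROX_NONE); q=max(cs,key=cv2.contourArea); e=cv2.fitEllipse(q); print(n,np.round(e[0],1),np.round(e[1],1),ray(c,*e[0],.088).round(4))
for a,b in((.063,.063),):
  to(.463,.018,.2)
E
```

```text
far [357.6 200.6] [15.  15.6] [ 0.6971 -0.0473  0.088 ]
mid [329.4 265. ] [16.2 16.5] [0.569  0.0111 0.088 ]
near [325.5 318.5] [17.2 17.2] [0.4653 0.0205 0.088 ]
t 0.1 pos [ 0.1714 -0.5744  0.1988] F [-0.27 -0.47  0.51] M [ 0.006 -0.008 -0.004] op 0.0931
tool shift [-3.000e-04  4.488e-01 -4.844e-01]
tool x [-3.0e-04  1.6e-03 -1.0e+00] yaw z [ 0.286 -0.958 -0.002]
```

```bash
python3 -m inch '[[[0,0.026,-0.028,0,0,0,1],[0,0.026,-0.028,0,0,0,1],[0,0.026,-0.028,0,0,0,1],[0,0.026,-0.028,0,0,0,1],[0,0.026,-0.028,0,0,0,1],[0,0.026,-0.028,0,0,0,1],[0,0.026,-0.028,0,0,0,1],[0,0.026,-0.028,0,0,0,1],[0,0.026,-0.028,0,0,0,1],[0,0.026,-0.028,0,0,0,1],[0,0.026,-0.028,0,0,0,1],[0,0.026,-0.028,0,0,0,1],[0,0.026,-0.028,0,0,0,1],[0,0.026,-0.028,0,0,0,1],[0,0.026,-0.028,0,0,0,1],[0,0.026,-0.028,0,0,0,1],[0,0.026,-0.028,0,0,0,1],[0,0.01,-0.01,0,0,0,1]]]' 15; python3 - <<'E'
from h import *
to(.4653,.0205,.2)
c=cam('wrist'); cv2.imwrite('pics/w1.png',c['frame']); import pickle; pickle.dump(c,open('w1.pkl','wb'))
print(proj(c,[.4653,.0205,.088]))
E
```

```text
t: 1.9
tool_pos: [0.4714, 0.0457, 0.1936]
orientation: [1.004, 1.341, -0.995]
force: [0.2, -0.5, -0.7]
opening: 0.0932
t 1.9 pos [0.4714 0.0457 0.1936] F [ 0.16 -0.53 -0.69] M [-0.036  0.02  -0.016] op 0.0932
tool shift [-0.0066 -0.0129  0.0224]
tool x [-0.0055  0.0104 -0.9999] yaw z [ 0.28  -0.96  -0.012]
(np.float64(354.37496640246957), np.float64(255.58143660666417))
```

View pics/w1.png

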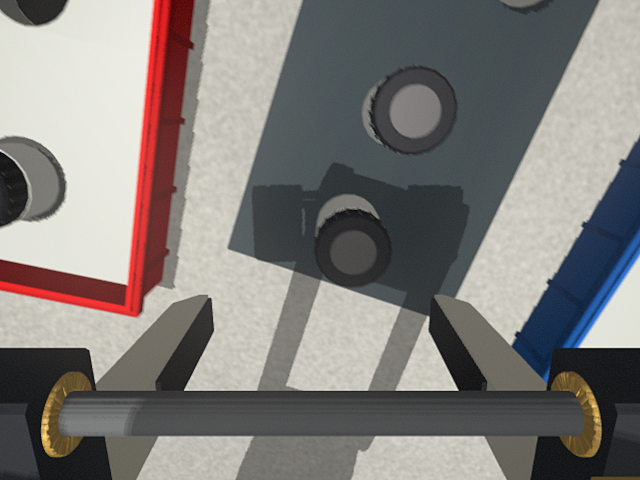

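The wrist view shows the near canister at (353,252), where I predicted (354,256), so about 2 mm of agreement. The middle one is at (415,110). I'll add a levelling correction to the helper.

```bash
cat >> h.py <<'E'
def lvl(yawz=(0.286,-0.958,0)):
    s=telemetry.read_state(); Rm=R.from_rotvec(s['orientation']); x=np.array([0,0,-1.]); z=np.array(yawz);z/=np.linalg.norm(z); T=R.from_matrix(np.c_[x,np.cross(z,x),z]); print('turn',(Rm.inv()*T).as_rotvec().round(4))
E
python3 - <<'E'
from h import *
import pickle
c=pickle.load(open('w1.pkl','rb')); print(ray(c,353,252,.088),ray(c,415,110,.088))
lvl()
E
```

```text
[0.46759118 0.02225541 0.088     ] [0.57106255 0.0128224  0.088     ]
turn [-0.0061 -0.012   0.0021]
```

```bash
python3 -m inch '[[[0.01,-0.006,0.011,-0.003,-0.006,0.001,1],[0.02,-0.006,0.011,-0.003,-0.006,0.001,1],[0,0,0,0,0,0,1]]]'; python3 - <<'E'
from h import *
to(.4665,.0215,.06);lvl()
E
```

```text
t: 2.25
tool_pos: [0.4646, 0.0198, 0.1604]
orientation: [0.988, 1.335, -0.993]
force: [0.1, -1.0, -1.0]
opening: 0.0928
t 2.25 pos [0.4646 0.0198 0.1604] F [ 0.06 -1.01 -0.98] M [-0.007 -0.01  -0.026] op 0.0928
tool shift [ 0.1004  0.0026 -0.0012]
tool x [-0.0023 -0.002  -1.    ] yaw z [ 0.289 -0.957  0.001]
turn [0.0035 0.0012 0.0027]
```

```bash
python3 -m inch '[[[0.025,0.002,-0.001,0.003,0.001,0.002,1],[0.025,0,0,0,0,0,1],[0.025,0,0,0,0,0,1],[0.015,0,0,0,0,0,1],[0.008,0,0,0,0,0,1],[0,0,0,0,0,0,1],[0,0,0,0,0,0,1]]]' 15; python3 - <<'E'
from h import *
to(.4665,.0215,.06);lvl()
E
```

```text
t: 2.95
tool_pos: [0.4648, 0.0139, 0.0616]
orientation: [1.0, 1.327, -1.001]
force: [-0.2, -0.1, -0.6]
opening: 0.0931
t 2.95 pos [0.4648 0.0139 0.0616] F [-0.16 -0.06 -0.58] M [0.018 0.01  0.001] op 0.0931
tool shift [ 0.0015  0.0037 -0.0069]
tool x [ 0.0013 -0.0015 -1.    ] yaw z [ 0.276 -0.961  0.002]
turn [-0.0105  0.0018 -0.0008]
```

```bash
python3 -m inch '[[[0.001,0.004,-0.007,-0.01,0,0,1],[0,0,0,0,0,0,1],[0,0,0,0,0,0,0.55],[0,0,0,0,0,0,0.55],[0,0,0,0,0,0,0.5],[0,0,0,0,0,0,0.5],[0,0,0,0,0,0,0.5],[0,0,0,0,0,0,0.5]]]' 20; python3 - <<'E'
from h import *
to(.4665,.0215,.06);lvl()
E
```

```text
t: 3.75
tool_pos: [0.4698, 0.0223, 0.0644]
orientation: [0.994, 1.325, -0.989]
force: [-0.4, -0.2, 0.0]
opening: 0.055
t 3.75 pos [0.4698 0.0223 0.0644] F [-0.39 -0.17  0.03] M [ 0.01  -0.033 -0.032] op 0.055
tool shift [ 0.0044 -0.0035 -0.0002]
tool x [ 0.0076 -0.002  -1.    ] yaw z [ 0.287 -0.958  0.004]
turn [ 0.0009  0.004  -0.0067]
```

```bash
python3 -m inch '[[[-0.008,0,0,0,0,0,0.4],[-0.01,0,0,0,0,0,0.4],[0,0,0,0,0,0,0.4],[0,0,0,0,0,0,0.4],[0,0,0,0,0,0,0.4]]]' 25; for i in 1 2 3; do python3 -m inch '[[[0,0,0,0,0,0,0.4]]]'|grep -E 'force|pos'; done
```

```text
t: 4.25
tool_pos: [0.4694, 0.0223, 0.0839]
orientation: [0.994, 1.326, -0.989]
force: [0.6, -0.3, -0.6]
opening: 0.0549
tool_pos: [0.4692, 0.0223, 0.0838]
force: [0.4, -1.2, -1.8]
tool_pos: [0.4691, 0.0223, 0.0836]
force: [-0.4, 0.1, -1.5]
tool_pos: [0.4689, 0.0223, 0.0833]
force: [0.8, -0.1, -1.5]
```

The near canister weighs about 1.4 N, so it is the empty one. I'll set it back down and go to the middle one.

```bash
python3 -m inch '[[[0.01,0,0,0,0,0,0.4],[0.007,0,0,0,0,0,0.4],[0.002,0,0,0,0,0,0.4],[0,0,0,0,0,0,0.4]]]'; python3 - <<'E'
from h import *
st();lvl()
E
```

```text
t: 4.95
tool_pos: [0.4705, 0.022, 0.0642]
orientation: [0.994, 1.324, -0.988]
force: [-2.1, 1.0, 5.7]
opening: 0.0553
t 4.95 pos [0.4705 0.022  0.0642] F [-2.08  0.95  5.72] M [0.324 0.545 0.03 ] op 0.0553
turn [ 0.0008  0.0048 -0.0079]
```

Down, with a light press. I'll open, rise, and move over the middle canister, about +0.103 m in x.

```bash
python3 -m inch '[[[0,0,0,0,0,0,1],[0,0,0,0,0,0,1],[0,0,0,0,0,0,1],[0,0,0,0,0,0,1],[-0.03,0,0,0,0.002,-0.004,1],[-0.04,0,0,0,0.002,-0.004,1],[-0.03,0,0,0,0,0,1],[0,0.03,0.01,0,0,0,1],[0,0.03,0.01,0,0,0,1],[0,0.03,0.01,0,0,0,1],[0,0,0,0,0,0,1]]]'; python3 - <<'E'
from h import *
c=cam('wrist'); f=c['frame']; cv2.imwrite('pics/w2.png',f)
to(.570,.012,.06);lvl()
print(proj(c,[.57,.012,.088]))
g=cv2.cvtColor(f,cv2.COLOR_BGR2GRAY); u,v=map(int,proj(c,[.57,.012,.088])); print(g[v,u-45:u+45:3])
E
```

```text
t: 6.05
tool_pos: [0.5669, 0.0192, 0.1662]
orientation: [0.991, 1.333, -0.993]
force: [0.1, -0.1, -0.3]
opening: 0.0932
t 6.1 pos [0.5655 0.0194 0.1663] F [-0.91 -0.32  0.85] M [0.085 0.053 0.021] op 0.0929
tool shift [0.1063 0.0024 0.0083]
tool x [-2.e-03 -7.e-04 -1.e+00] yaw z [ 0.287 -0.958  0.   ]
turn [0.0009 0.0001 0.0021]
(np.float64(333.51967743449086), np.float64(248.45834094965028))
[53 44 37 37 39 42 39 73 73 75 74 73 76 76 77 76 76 77 75 77 77 77 77 78
 48 43 42 38 42 25]
```

```bash
python3 -m inch '[[[0.025,0.002,0.006,0,0,0.002,1],[0.025,0,0,0,0,0,1],[0.025,0,0,0,0,0,1],[0.018,0,0,0,0,0,1],[0.01,0,0,0,0,0,1],[0,0,0,0,0,0,1]]]' 15; python3 - <<'E'
from h import *
to(.570,.012,.062);lvl()
E
```

```text
t: 6.7
tool_pos: [0.5656, 0.0144, 0.0609]
orientation: [0.992, 1.334, -0.992]
force: [-0.2, 0.1, 0.6]
opening: 0.0931
t 6.7 pos [0.5656 0.0144 0.0609] F [-0.17  0.11  0.57] M [-0.006  0.002 -0.003] op 0.0931
tool shift [-0.0011  0.0036  0.0035]
tool x [-6.e-04 -1.e-04 -1.e+00] yaw z [ 0.287 -0.958 -0.   ]
turn [ 0.0014 -0.0001  0.0006]
```

```bash
python3 -m inch '[[[-0.001,0.004,0.003,0.001,0,0,1],[0,0,0,0,0,0,0.55],[0,0,0,0,0,0,0.45],[0,0,0,0,0,0,0.4],[0,0,0,0,0,0,0.4],[0,0,0,0,0,0,0.4],[0,0,0,0,0,0,0.4],[0,0,0,0,0,0,0.4]]]' 35; python3 - <<'E'
from h import *
st();lvl()
E
python3 -m inch '[[[-0.008,0,0,0,0,0,0.4],[-0.01,0,0,0,0,0,0.4],[0,0,0,0,0,0,0.4],[0,0,0,0,0,0,0.4],[0,0,0,0,0,0,0.4]]]';  for i in 1 2 3; do python3 -m inch '[[[0,0,0,0,0,0,0.4]]]'|grep -E 'force|pos'; done; python3 -c "
from h import *
st();lvl()"
```

```text
t: 7.5
tool_pos: [0.5735, 0.0123, 0.0672]
orientation: [0.994, 1.327, -0.989]
force: [0.6, -0.3, -1.2]
opening: 0.0537
t 7.5 pos [0.5735 0.0123 0.0672] F [ 0.59 -0.3  -1.2 ] M [-0.008 -0.084  0.013] op 0.0537
turn [ 0.0005  0.0026 -0.0061]
t: 8.0
tool_pos: [0.5718, 0.0125, 0.0852]
orientation: [0.993, 1.33, -0.991]
force: [0.1, -0.8, -2.8]
opening: 0.0533
tool_pos: [0.5716, 0.0126, 0.085]
force: [-0.1, -0.1, -3.9]
tool_pos: [0.5714, 0.0126, 0.0847]
force: [0.6, 0.5, -4.4]
tool_pos: [0.5713, 0.0126, 0.0845]
force: [-0.4, -0.3, -3.6]
t 8.3 pos [0.5713 0.0126 0.0845] F [-0.39 -0.32 -3.59] M [0.003 0.012 0.037] op 0.0532
turn [ 0.0006  0.0008 -0.0018]
```

The middle one weighs about 3.8 N, so it is the hollow one and goes to blue. The far one must then be the solid one. I'll carry this towards the blue tote, stopping short so the wrist camera sees the well.

```bash
python3 -m inch '[[[-0.02,0,0,0,0,0,0.4],[-0.03,0,0,0,0,0,0.4],[-0.03,0,0,0,0,0,0.4],[-0.02,-0.01,0.015,0,0,0,0.4],[-0.01,-0.015,0.025,0,0,0,0.4],[0,-0.015,0.025,0,0,0,0.4],[0,-0.015,0.025,0,0,0,0.4],[0,-0.015,0.025,0,0,0,0.4],[0,-0.015,0.025,0,0,0,0.4],[0,-0.015,0.025,0,0,0,0.4],[0,-0.015,0.025,0,0,0,0.4],[0,-0.015,0.025,0,0,0,0.4],[0,-0.01,0.02,0,0,0,0.4],[0,-0.005,0.01,0,0,0,0.4],[0,0,0,0,0,0,0.4],[0,0,0,0,0,0,0.4]]]'; python3 - <<'E'
from h import *
c=cam('wrist'); f=c['frame']; cv2.imwrite('pics/w3.png',f); import pickle; c['s']=st(); pickle.dump(c,open('w3.pkl','wb'))
lvl(); print(proj(c,[.5865,-.2955,.052]))
Rm=R.from_rotvec(c["rvec"]).as_matrix();print(-Rm.T@np.array(c['tvec']))
E
```

```text
t: 9.9
tool_pos: [0.4983, -0.2726, 0.1964]
orientation: [0.99, 1.335, -0.991]
force: [0.3, 0.4, -4.0]
opening: 0.0529
t 9.95 pos [ 0.4984 -0.2724  0.1964] F [-0.49  0.59 -4.7 ] M [-0.003 -0.042  0.021] op 0.0532
turn [ 0.0034 -0.0009  0.0015]
(np.float64(385.42737275502344), np.float64(123.24875926555787))
[ 0.57664804 -0.24867749  0.38042809]
```

View pics/w3.png

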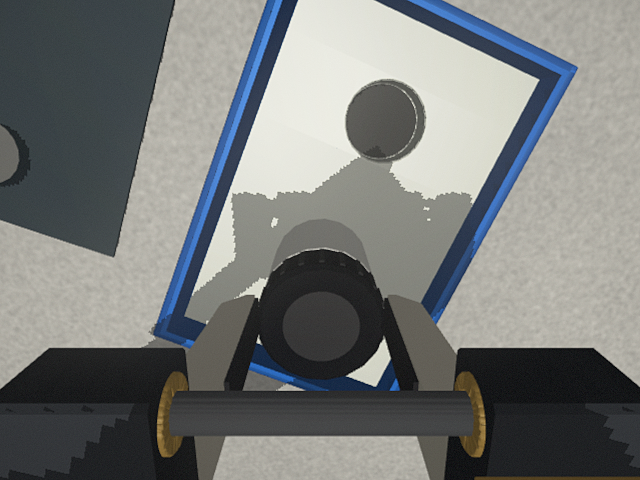

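The well is at about (386,121) and the held lid's grey disc at (321,326). I'll measure both precisely.

```bash
cat > meas.py <<'E'
from h import *
def edge(c,u,v,r0,r1,z,angs,pol,skip=()):
    g=cv2.GaussianBlur(cv2.cvtColor(c['frame'],cv2.COLOR_BGR2GRAY),(3,3),0).astype(float); P=[]
    rr=np.arange(r0,r1,.5)
    for a in np.radians(angs):
        pr=cv2.remap(g.astype(np.float32),(u+rr*np.cos(a)).astype(np.float32)[None],(v+rr*np.sin(a)).astype(np.float32)[None],1)[0]
        d=np.diff(pr)*pol; k=d.argmax(); r=rr[k]+.25; P.append((u+r*np.cos(a),v+r*np.sin(a)))
    W=np.array([ray(c,*p,z)[:2] for p in P]); keep=np.ones(len(W),bool)
    for _ in range(5):
        A=np.c_[2*W,np.ones(len(W))][keep]; s=np.linalg.lstsq(A,(W[keep]**2).sum(1),rcond=None)[0]
        rad=np.sqrt(s[2]+s[:2]@s[:2]); res=np.linalg.norm(W-s[:2],axis=1)-rad; keep=abs(res)<max(.0008,1.5*np.median(abs(res)))
    print('centre',s[:2].round(4),'rad',rad.round(4),'kept',keep.sum(),'/',len(W),'res',np.std(res[keep]).round(5)); return s[:2]
E
python3 - <<'E'
from meas import *
import pickle
c=pickle.load(open('w3.pkl','rb')); s=c['s']
w=edge(c,386,121,34,50,.052,[a for a in range(0,360,5) if not 45<a<135],1)
l=edge(c,321,326,30,48,s['tool_pos'][2]-.0642+.085,range(0,360,5),-1)
l2=edge(c,321,318,55,75,s['tool_pos'][2]-.0642+.085,[a for a in range(200,341,5)]+list(range(30,150,5)),1)
print('tcp',s['tool_pos'][:2],'lid-tcp world',l-s['tool_pos'][:2], 'tool',toolvec([*(l-s['tool_pos'][:2]),0]).round(4)); d=w-l; print('need world',d,'tool',toolvec([*d,0]).round(4))
E
```

```text
centre [ 0.5874 -0.2948] rad 0.0297 kept 55 / 55 res 0.00031
centre [ 0.4948 -0.2732] rad 0.0164 kept 72 / 72 res 0.00012
centre [ 0.498  -0.2694] rad 0.0307 kept 32 / 53 res 0.00042
tcp [ 0.49839302 -0.27237618] lid-tcp world [-0.00357746 -0.00080291] tool [ 0.     -0.0037 -0.0003]
need world [ 0.09258768 -0.02161916] tool [-0.0002  0.0824  0.0475]
```

The well is at (0.5874, -0.2948) with radius 29.7 mm, against 29.5 mm expected and in agreement with the top view. The can sits 3.7 mm off the TCP along tool y. Target TCP is (0.591, -0.294).

```bash
python3 -m inch '[[[0,0.02,0.012,0.001,0,0,0.4],[0.01,0.02,0.012,0.001,0,0,0.4],[0.02,0.02,0.012,0.001,0,0,0.4],[0.02,0.016,0.008,0,0,0,0.4],[0,0,0,0,0,0,0.4],[0,0,0,0,0,0,0.4]]]'; python3 - <<'E'
from h import *
to(.591,-.294,.122);lvl()
E
```

```text
t: 10.55
tool_pos: [0.5898, -0.2849, 0.1456]
orientation: [0.988, 1.337, -0.986]
force: [0.0, -0.3, -3.6]
opening: 0.0531
t 10.55 pos [ 0.5898 -0.2849  0.1456] F [ 0.04 -0.34 -3.58] M [0.028 0.054 0.057] op 0.0531
tool shift [ 0.0235 -0.0015  0.0091]
tool x [-1.0e-04  1.6e-03 -1.0e+00] yaw z [ 0.294 -0.956 -0.002]
turn [ 0.0086 -0.0016 -0.0003]
```

```bash
python3 -m inch '[[[0.005,-0.0015,0.009,0.006,-0.0015,0,0.4],[0.015,0,0,0,0,0,0.4],[0,0,0,0,0,0,0.4],[0,0,0,0,0,0,0.4]]]'; python3 - <<'E'
from h import *
to(.591,-.294,.119);lvl()
E
```

```text
t: 10.95
tool_pos: [0.5911, -0.2938, 0.1264]
orientation: [0.991, 1.331, -0.99]
force: [0.3, 0.4, -3.6]
opening: 0.0537
t 10.95 pos [ 0.5911 -0.2938  0.1264] F [ 0.32  0.39 -3.57] M [-0.076 -0.012  0.005] op 0.0537
tool shift [ 0.0074 -0.0002  0.0001]
tool x [ 0.0024 -0.0013 -1.    ] yaw z [ 0.289 -0.957  0.002]
turn [ 0.0031  0.0019 -0.0019]
```

```bash
python3 -m inch '[[[0.005,0,0,0,0,0,0.4],[0.003,0,0,0,0,0,0.4],[0.003,0,0,0,0,0,0.4],[0.002,0,0,0,0,0,0.4]]]'; python3 - <<'E'
from h import *
to(.591,-.294,.0882);lvl()
E
```

```text
t: 11.35
tool_pos: [0.5911, -0.2944, 0.1138]
orientation: [0.991, 1.329, -0.99]
force: [-0.1, -0.2, -4.1]
opening: 0.0535
t 11.35 pos [ 0.5911 -0.2944  0.1138] F [-0.12 -0.17 -4.09] M [0.032 0.037 0.041] op 0.0535
tool shift [ 0.0256 -0.0001 -0.0005]
tool x [ 0.004  -0.0022 -1.    ] yaw z [ 0.288 -0.958  0.003]
turn [ 0.0023  0.0032 -0.0032]
```

```bash
python3 -m inch '[[[0.003,0,0,0,0.002,-0.002,0.4],[0.003,0,0,0,0,0,0.4],[0.003,0,0,0,0,0,0.4]]]'; python3 - <<'E'
from h import *
to(.591,-.294,.0882);lvl()
E
```

```text
t: 11.65
tool_pos: [0.5914, -0.2945, 0.1044]
orientation: [0.991, 1.331, -0.991]
force: [-0.6, 0.1, -3.8]
opening: 0.0534
t 11.65 pos [ 0.5914 -0.2945  0.1044] F [-0.65  0.12 -3.82] M [ 0.018 -0.011 -0.046] op 0.0534
tool shift [ 0.0162 -0.0003 -0.0006]
tool x [ 0.0018 -0.001  -1.    ] yaw z [ 0.288 -0.958  0.001]
turn [ 0.0023  0.0015 -0.0015]
```

```bash
python3 -m inch '[[[0.004,0,0,0,0.001,-0.001,0.4],[0.004,0,0,0,0,0,0.4],[0.004,0,0,0,0,0,0.4],[0.003,0,0,0,0,0,0.4]]]'; python3 - <<'E'
from h import *
to(.591,-.294,.0882);lvl()
E
```

```text
t: 12.05
tool_pos: [0.5914, -0.2944, 0.0878]
orientation: [0.991, 1.333, -0.991]
force: [0.7, 0.9, -1.8]
opening: 0.0531
t 12.05 pos [ 0.5914 -0.2944  0.0878] F [ 0.7   0.92 -1.81] M [ 0.116  0.004 -0.014] op 0.0531
tool shift [-0.0004 -0.0002 -0.0005]
tool x [ 2.e-04 -1.e-04 -1.e+00] yaw z [ 0.288 -0.958  0.   ]
turn [ 0.0024  0.0002 -0.0001]
```

```bash
python3 -m inch '[[[0.0015,0,0,0,0,0,0.4],[0,0,0,0,0,0,0.4]]]'; python3 -m inch '[[[0,0,0,0,0,0,0.7],[0,0,0,0,0,0,0.9],[0,0,0,0,0,0,0.95],[0,0,0,0,0,0,0.95],[-0.02,0,0,0,0,0,0.95],[-0.03,0,0,0,0,0,1],[-0.04,0,0,0,0,0,1],[-0.03,0,0,0,0,0,1],[0,-0.02,-0.01,0,0,0,1],[0,-0.04,-0.02,0,0,0,1],[0,-0.02,-0.02,0,0,0,1],[0,0,0,0,0,0,1]]]'; python3 - <<'E'
from h import *
import pickle
c=cam('wrist'); f=c['frame']; cv2.imwrite('pics/w4.png',f); c['s']=to(.6971,-.0473,.17); pickle.dump(c,open('w4.pkl','wb'))
lvl(); print(proj(c,[.5874,-.2948,.107]))
E
```

```text
t: 12.25
tool_pos: [0.592, -0.2942, 0.0865]
orientation: [0.991, 1.332, -0.99]
force: [0.5, 1.2, 0.3]
opening: 0.0531
t: 13.45
tool_pos: [0.4989, -0.2701, 0.2136]
orientation: [0.99, 1.327, -0.99]
force: [0.6, -0.8, 0.5]
opening: 0.093
t 13.5 pos [ 0.5002 -0.271   0.2141] F [ 0.15  0.77 -1.31] M [ 0.017 -0.025  0.006] op 0.093
tool shift [ 0.0442  0.2529 -0.1577]
tool x [ 0.0061 -0.0049 -1.    ] yaw z [ 0.288 -0.957  0.006]
turn [ 0.0024  0.0065 -0.0044]
(np.float64(395.15349636724), np.float64(125.09969402101876))
```

View pics/w4.png

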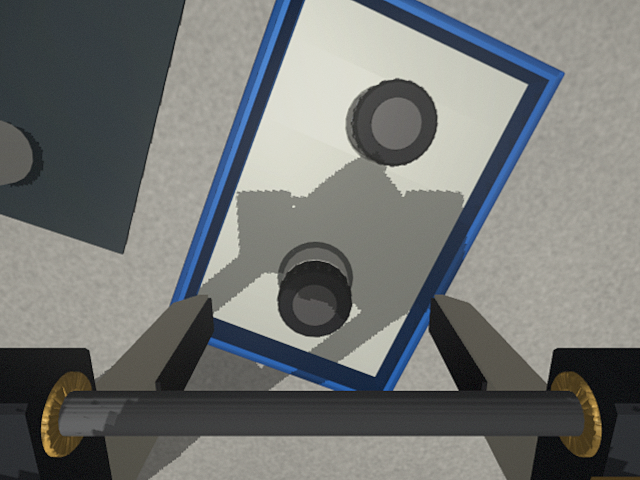

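The can stands home in the blue well: its lid is at (397,123) against a predicted (395,125). Now for the far can.

```bash
python3 -m inch '[[[0,0.025,-0.016,0,0.003,-0.002,1],[0,0.025,-0.016,0,0.003,-0.002,1],[0,0.025,-0.016,0,0,0,1],[0,0.025,-0.016,0,0,0,1],[0,0.025,-0.016,0,0,0,1],[0,0.025,-0.016,0,0,0,1],[0,0.025,-0.016,0,0,0,1],[0.01,0.025,-0.016,0,0,0,1],[0.01,0.025,-0.016,0,0,0,1],[0.01,0.018,-0.01,0,0,0,1],[0,0,0,0,0,0,1],[0,0,0,0,0,0,1]]]'; python3 - <<'E'
from meas import *
import pickle
c=cam('wrist'); lvl(); u,v=proj(c,[.6971,-.0473,.088]); print(u,v)
p=edge(c,u,v,12,45,.088,range(0,360,5),-1); to(*p,.064)
E
```

```text
t: 14.7
tool_pos: [0.7083, -0.0479, 0.1836]
orientation: [0.992, 1.321, -0.989]
force: [-0.4, -0.6, 0.3]
opening: 0.0931
turn [ 0.0006  0.0071 -0.0081]
314.92175652167896 258.0900253265744
centre [ 0.6979 -0.047 ] rad 0.0165 kept 72 / 72 res 0.00018
t 14.75 pos [ 0.7079 -0.048   0.1834] F [-1.18 -0.61 -0.11] M [-0.001 -0.042  0.012] op 0.0926
tool shift [ 0.1193 -0.0102 -0.0047]
tool x [ 0.0098 -0.0045 -0.9999] yaw z [ 0.287 -0.958  0.007]
```

```bash
python3 -m inch '[[[0.02,-0.005,-0.002,0,0.0035,-0.004,1],[0.03,-0.005,-0.002,0,0.0035,-0.004,1],[0.03,0,0,0,0,0,1],[0.01,0,0,0,0,0,1],[0,0,0,0,0,0,1]]]'; python3 - <<'E'
from h import *
to(.6979,-.047,.068);lvl()
E
```

```text
t: 15.25
tool_pos: [0.6994, -0.0529, 0.0968]
orientation: [0.998, 1.323, -0.992]
force: [-0.1, -0.7, -0.8]
opening: 0.0929
t 15.25 pos [ 0.6994 -0.0529  0.0968] F [-0.15 -0.68 -0.81] M [-0.021 -0.006  0.006] op 0.0929
tool shift [ 0.0287 -0.     -0.0062]
tool x [ 0.0083 -0.0023 -1.    ] yaw z [ 0.282 -0.959  0.005]
turn [-0.0044  0.0046 -0.0073]
```

```bash
python3 -m inch '[[[0.012,0,-0.006,-0.003,0.003,-0.005,1],[0.012,0,0,0,0.002,-0.002,1],[0.005,0,0,0,0,0,1],[0,0,0,0,0,0,1]]]'; python3 - <<'E'
from h import *
to(.6979,-.047,.067);lvl()
E
```

```text
t: 15.65
tool_pos: [0.7004, -0.048, 0.0706]
orientation: [0.996, 1.327, -0.991]
force: [-0.6, 0.5, 0.5]
opening: 0.0928
t 15.65 pos [ 0.7004 -0.048   0.0706] F [-0.58  0.51  0.49] M [ 0.053 -0.001  0.048] op 0.0928
tool shift [ 0.0036 -0.0021 -0.0016]
tool x [ 5.7e-03 -3.0e-04 -1.0e+00] yaw z [ 0.284 -0.959  0.002]
turn [-0.0022  0.0019 -0.0054]
```

```bash
python3 -m inch '[[[0.005,-0.002,-0.0015,-0.002,0.002,-0.005,1],[0.002,0,0,0,0,0,1],[0,0,0,0,0,0,0.55],[0,0,0,0,0,0,0.45],[0,0,0,0,0,0,0.4],[0,0,0,0,0,0,0.4],[0,0,0,0,0,0,0.4],[0,0,0,0,0,0,0.4]]]' 45; python3 - <<'E'
from h import *
st();lvl()
E
python3 -m inch '[[[-0.008,0,0,0,0,0,0.4],[-0.01,0,0,0,0,0,0.4],[0,0,0,0,0,0,0.4],[0,0,0,0,0,0,0.4],[0,0,0,0,0,0,0.4]]]';  for i in 1 2 3; do python3 -m inch '[[[0,0,0,0,0,0,0.4]]]'|grep -E 'force|pos'; done; python3 -c "
from h import *
st();lvl()"
```

```text
t: 16.45
tool_pos: [0.6994, -0.0471, 0.0652]
orientation: [0.994, 1.33, -0.991]
force: [-0.1, 0.5, -0.7]
opening: 0.0541
t 16.45 pos [ 0.6994 -0.0471  0.0652] F [-0.12  0.46 -0.72] M [ 0.028 -0.034  0.013] op 0.0541
turn [ 0.0004  0.0012 -0.0029]
t: 16.95
tool_pos: [0.6964, -0.0467, 0.0808]
orientation: [0.992, 1.336, -0.995]
force: [0.1, -0.0, -6.6]
opening: 0.0542
tool_pos: [0.6961, -0.0466, 0.0803]
force: [0.1, -1.4, -6.4]
tool_pos: [0.6958, -0.0465, 0.0799]
force: [0.2, 0.0, -6.6]
tool_pos: [0.6957, -0.0465, 0.0796]
force: [0.6, 0.5, -6.3]
t 17.25 pos [ 0.6957 -0.0465  0.0796] F [ 0.55  0.49 -6.26] M [-0.006 -0.058  0.012] op 0.0544
turn [ 0.0003 -0.0026  0.005 ]
```

The far one weighs about 6.5 N, so it is the solid one and goes to red. I'll carry it to a viewing spot short of the red well.

```bash
python3 -m inch '[[[-0.02,0,0,0,0,0,0.4],[-0.03,0,0,0,0,0,0.4],[-0.03,0,0,0,-0.001,0.002,0.4],[-0.03,-0.005,-0.015,0,-0.001,0.002,0.4],[-0.02,-0.007,-0.025,0,0,0,0.4],[0,-0.007,-0.025,0,0,0,0.4],[0,-0.007,-0.025,0,0,0,0.4],[0,-0.007,-0.025,0,0,0,0.4],[0,-0.007,-0.025,0,0,0,0.4],[0,-0.007,-0.025,0,0,0,0.4],[0,-0.007,-0.025,0,0,0,0.4],[0,-0.007,-0.025,0,0,0,0.4],[0,-0.007,-0.025,0,0,0,0.4],[0,-0.007,-0.025,0,0,0,0.4],[0,-0.007,-0.025,0,0,0,0.4],[0,-0.007,-0.025,0,0,0,0.4],[0,-0.007,-0.025,0,0,0,0.4],[0,-0.005,-0.015,0,0,0,0.4],[0,0,0,0,0,0,0.4],[0,0,0,0,0,0,0.4]]]'; python3 - <<'E'
from h import *
to(.495,.275,.2);lvl()
c=cam('wrist');print(proj(c,[.5785,.2872,.052]))
E
```

```text
t: 19.25
tool_pos: [0.4893, 0.2754, 0.2154]
orientation: [0.996, 1.333, -0.993]
force: [0.6, 0.3, -7.7]
opening: 0.0542
t 19.25 pos [0.4893 0.2754 0.2154] F [ 0.61  0.34 -7.71] M [ 0.005 -0.052  0.003] op 0.0542
tool shift [0.0154 0.0054 0.0021]
tool x [ 5.0e-04  1.9e-03 -1.0e+00] yaw z [ 0.285 -0.959 -0.002]
turn [-0.0016 -0.0017 -0.001 ]
(np.float64(339.8107581170685), np.float64(108.5966858333718))
```

```bash
python3 - <<'E'
from meas import *
c=cam('wrist'); cv2.imwrite('pics/w5.png',c['frame']); s=st()
u,v=proj(c,[.5785,.2872,.052])
w=edge(c,u,v,30,50,.052,[a for a in range(0,360,5) if not 45<a<135],1)
zl=s['tool_pos'][2]-.0622+.085; p=s['tool_pos']
u,v=proj(c,[p[0]-.002,p[1],zl])
l=edge(c,u,v,28,50,zl,range(0,360,5),-1)
print('lid-tcp tool',toolvec([*(l-p[:2]),0]).round(4)); print('target tcp',(p[:2]+w-l).round(4),'well u v',proj(c,[*w,.052]))
to(*(p[:2]+w-l),.13)
E
```

```text
t 19.35 pos [0.4895 0.275  0.2153] F [-0.1  -0.27 -7.7 ] M [ 0.023 -0.054  0.069] op 0.0543
centre [0.5801 0.2876] rad 0.0297 kept 55 / 55 res 0.0002
centre [0.488  0.2753] rad 0.0165 kept 72 / 72 res 0.00011
lid-tcp tool [ 0.     -0.0014 -0.0008]
target tcp [0.5817 0.2873] well u v (np.float64(339.7177758856985), np.float64(106.3877885254301))
t 19.35 pos [0.4895 0.275  0.2153] F [-0.1  -0.27 -7.7 ] M [ 0.023 -0.054  0.069] op 0.0543
tool shift [0.0854 0.0918 0.0145]
tool x [ 3.0e-04  2.1e-03 -1.0e+00] yaw z [ 0.283 -0.959 -0.002]
```

View pics/w5.png

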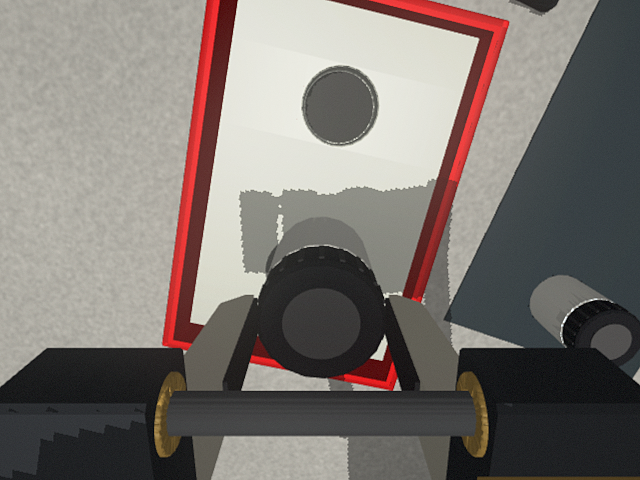

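The red well is at (340,106), the held lid at (321,323), and the empty can is standing on the mat at lower right. Target TCP is (0.5817, 0.2873), with the plate top expected at TCP z of 0.114.

```bash
python3 -m inch '[[[0,0.025,0.004,0,0,0,0.4],[0.015,0.025,0.004,0,0,0,0.4],[0.02,0.025,0.004,0,0,0,0.4],[0.02,0.015,0.003,0,0,0,0.4],[0.01,0,0,0,0,0,0.4],[0,0,0,0,0,0,0.4]]]'; python3 - <<'E'
from h import *
to(.5817,.2873,.122);lvl()
E
```

```text
t: 19.95
tool_pos: [0.5874, 0.2802, 0.1484]
orientation: [1.002, 1.327, -0.999]
force: [0.0, 0.3, -6.6]
opening: 0.0541
t 19.95 pos [0.5874 0.2802 0.1484] F [ 0.03  0.31 -6.62] M [-0.014  0.108 -0.01 ] op 0.0541
tool shift [ 0.0264 -0.0036 -0.0084]
tool x [ 2.4e-03  9.0e-04 -1.0e+00] yaw z [ 0.276 -0.961 -0.   ]
turn [-0.0102 -0.0002 -0.0026]
```

```bash
python3 -m inch '[[[0.005,-0.0035,-0.0085,-0.009,0,-0.002,0.4],[0.012,0,0,0,0,0,0.4],[0.006,0,0,0,0,0,0.4],[0,0,0,0,0,0,0.4]]]'; python3 - <<'E'
from h import *
to(.5817,.2873,.117);lvl()
E
```

```text
t: 20.35
tool_pos: [0.5809, 0.2877, 0.1259]
orientation: [0.995, 1.331, -0.992]
force: [0.5, -0.1, -6.0]
opening: 0.0541
t 20.35 pos [0.5809 0.2877 0.1259] F [ 0.46 -0.07 -5.99] M [-0.063  0.096 -0.022] op 0.0541
tool shift [0.0089 0.0006 0.0006]
tool x [ 0.002   0.0011 -1.    ] yaw z [ 0.285 -0.958 -0.   ]
turn [-0.0007 -0.0004 -0.0022]
```

```bash
python3 -m inch '[[[0.005,0.0005,0.0005,0,0,-0.002,0.4],[0.004,0,0,0,0,0,0.4],[0.003,0,0,0,0,0,0.4],[0.002,0,0,0,0,0,0.4]]]'; python3 - <<'E'
from h import *
to(.5817,.2873,.0862);lvl()
E
```

```text
t: 20.75
tool_pos: [0.5821, 0.2879, 0.1127]
orientation: [0.995, 1.331, -0.991]
force: [0.1, 0.8, -7.6]
opening: 0.0542
t 20.75 pos [0.5821 0.2879 0.1127] F [ 0.07  0.81 -7.59] M [-0.034  0.061 -0.042] op 0.0542
tool shift [ 0.0265 -0.0007  0.0005]
tool x [ 0.0025  0.0014 -1.    ] yaw z [ 0.286 -0.958 -0.001]
turn [-0.     -0.0006 -0.0028]
```

```bash
python3 -m inch '[[[0.003,-0.0005,0.0005,0,0,-0.002,0.4],[0.003,0,0,0,0,0,0.4],[0.003,0,0,0,0,0,0.4]]]'; python3 - <<'E'
from h import *
to(.5817,.2873,.0862);lvl()
E
```

```text
t: 21.05
tool_pos: [0.5821, 0.2873, 0.1035]
orientation: [0.994, 1.332, -0.992]
force: [-0.6, 0.3, -6.8]
opening: 0.0543
t 21.05 pos [0.5821 0.2873 0.1035] F [-0.57  0.33 -6.81] M [-0.025  0.062  0.012] op 0.0543
tool shift [ 0.0173 -0.0004 -0.0001]
tool x [ 0.0011  0.001  -1.    ] yaw z [ 0.286 -0.958 -0.001]
turn [-0.0002 -0.0007 -0.0013]
```

```bash
python3 -m inch '[[[0.004,0,0,0,0,-0.001,0.4],[0.004,0,0,0,0,0,0.4],[0.004,0,0,0,0,0,0.4],[0.004,0,0,0,0,0,0.4],[0.002,0,0,0,0,0,0.4]]]'; python3 - <<'E'
from h import *
to(.5817,.2873,.083);lvl()
E
```

```text
t: 21.55
tool_pos: [0.5825, 0.2874, 0.0839]
orientation: [0.994, 1.333, -0.992]
force: [1.0, 0.0, -1.8]
opening: 0.0543
t 21.55 pos [0.5825 0.2874 0.0839] F [ 0.97  0.05 -1.78] M [ 0.029 -0.157 -0.033] op 0.0543
tool shift [ 0.0009 -0.0008 -0.0001]
tool x [ 6.e-04  9.e-04 -1.e+00] yaw z [ 0.286 -0.958 -0.001]
turn [-0.0002 -0.0007 -0.0009]
```

On the floor, with the plate taking most of the weight. I'll release, rise, back off, and look with the wrist and top cameras.

```bash
python3 -m inch '[[[0.001,0,0,0,0,0,0.4],[0,0,0,0,0,0,0.7],[0,0,0,0,0,0,0.9],[0,0,0,0,0,0,0.95],[0,0,0,0,0,0,0.95],[-0.02,0,0,0,0,0,0.95],[-0.03,0,0,0,0,0,1],[-0.04,0,0,0,0,0,1],[-0.04,0,0,0,0,0,1],[-0.02,-0.02,0,0,0,0,1],[0,-0.04,-0.005,0,0,0,1],[0,-0.04,-0.005,0,0,0,1],[0,-0.03,-0.005,0,0,0,1],[0,0,0,0,0,0,1],[0,0,0,0,0,0,1]]]'; python3 - <<'E'
from meas import *
st()
c=cam('wrist'); w=[.5801,.2876]; u,v=proj(c,[*w,.106]); print(u,v); edge(c,u,v,10,32,.106,range(0,360,5),-1)
b=cam('scene'); t=cam('top')
cv2.imwrite('pics/fin.png',np.vstack([c['frame'][:300],cv2.resize(b['frame'][100:400],(640,300))]))
g=b
for n,p in(('blue',[.5874,-.2948,.107]),('red',[.5801,.2876,.106]),('empty',[.4685,.0215,.088])):
    u,v=proj(b,p); print(n,'scene',round(u),round(v)); edge(b,u,v,4,20,p[2],range(0,360,5),-1)
E
```

```text
t: 23.05
tool_pos: [0.4526, 0.2647, 0.2454]
orientation: [1.004, 1.325, -0.981]
force: [-0.2, 0.1, -0.0]
opening: 0.0931
t 23.05 pos [0.4526 0.2647 0.2454] F [-0.22  0.09 -0.04] M [ 0.028 -0.012  0.002] op 0.0931
342.4131124873002 51.36859191883795
centre [0.5815 0.2876] rad 0.0164 kept 72 / 72 res 0.00018
blue scene 213 165
centre [ 0.5843 -0.3015] rad 0.0242 kept 44 / 72 res 0.00184
red scene 494 265
centre [0.5692 0.2856] rad 0.0283 kept 45 / 72 res 0.00226
empty scene 379 191
centre [0.4679 0.021 ] rad 0.0164 kept 59 / 72 res 0.00041
```

View pics/fin.png

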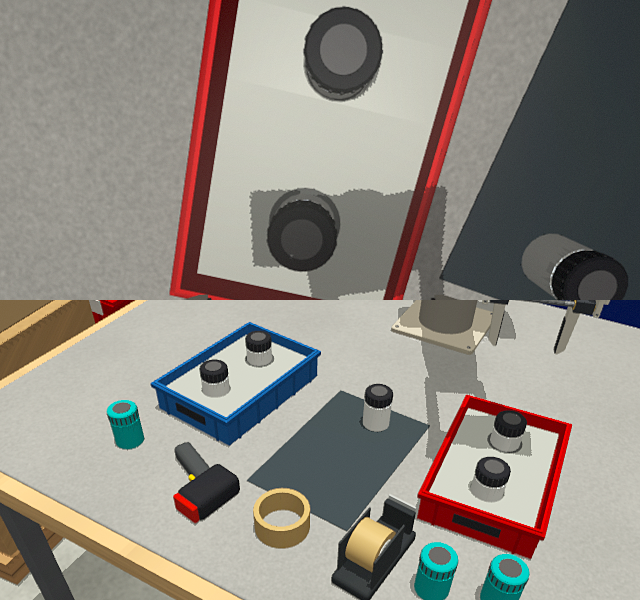

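Both cans sit as deep as their neighbours, at scene-view (215,372) blue and (491,470) red. The empty stands upright on the mat at (378,395), and the bystanders haven't moved. I'm handing it in.

```bash
python3 -c "
from h import *
print(workorder.close_job())"
```

```text
the job is handed in; nothing more can be done
None
```

I handed the job in at about 23 s of the 72 s allowed; `close_job()` reports no verdict. I lifted each canister just off the mat to weigh it:

| Canister | Force when lifted | Judged | Where it is now |
|---|---|---|---|
| Near | about 1.4 N | empty | back on the mat, upright |
| Middle | about 3.8 N | hollow hub | home in the blue well |
| Far | about 6.5 N | solid hub | home in the red well |

- **Fit:** Both canisters went in on the first try with no sign of touching the plate top. I let go of each once the plate was carrying it. The depth reached matches the well floor, with the red plate giving a few millimetres under the solid hub.
- **Last checks:** In the wrist views, the red canister's lid was within 1.5 mm of the measured well centre. The blue one was within about 3 pixels of where it should be. All three canisters stand upright, the scanner, dispenser and tape roll look unmoved, and the gripper is open and clear.
- **Disagreement:** My automatic lid fit in the scene camera gave poor results for the two nested canisters: wrong radius, and about 7 to 11 mm off. I judged it had latched onto the lid's outer edge or shadow, and relied on the wrist views and the picture instead. For the empty canister, that fit agreed with the earlier measurement.

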